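# Refit the relay and hold reset on a power controller

## Task

Plug the relay fully home into the rectangular socket on top of the grey power controller and let go of it. Then take the stylus from its stand, reach it down through the round opening and hold the recessed reset button there fully down; finish with the stylus still in the gripper, keeping the button pressed. Do not press the other button, in the square opening, and leave the spool, the screwdriver and the parts tray where they are.

Things in the scene. Friction and masses are not known exactly. Their poses are not given: they have to be found in the camera images.
- unit: The power controller: a flat grey housing fixed to the bench, 130 (its x) x 200 (its y) x 55 mm high, its flat top at 55 mm. Origin: centre of its underside, z up. Its yaw varies. On the middle line of the top, along its y: the relay socket at y +60 mm, the round reset opening at y -22 mm, the square opening at y -68 mm.
- socket (a point): Centre of the mouth of the relay socket, level with the housing's top; axes as the housing's. A rectangular hole 29.5 mm along the housing's x and 21.5 mm along its y, 20 mm deep, with a slightly chamfered rim.
- reset_mouth (a point): Centre of the mouth of the round reset opening, level with the housing's top: a straight vertical well, 19.5 mm across. The reset button's cap (16.4 mm across, flat) lies in it, its top 25 mm below the mouth.
- reset_button (a joint): How far the reset button is pressed down, in m: 0 is up, 0.006 is its stop. Spring-loaded: 1.65 N to start it, about 5 N at the stop; it comes up again when released.
- reset_button_top (a point): Centre of the top face of the reset button's cap; moves down with it.
- square_mouth (a point): Centre of the mouth of the square opening, 27.5 mm wide, level with the housing's top; another button, not to be pressed, lies 25 mm down in it.
- square_button (a joint): How far the button in the square opening is pressed, in m (0 up, 0.006 stop). Must stay up.
- relay: Plug-in relay, loose, 50-100 g, standing upright on the bench on its plug. The plug below is a black block 28 (its x) x 20 (its y) x 16 mm high; above it the grey body, 36 (x) x 28 (y) x 36 mm high, rests with its shoulder on the housing's top when fully plugged in. 52 mm in all. Origin: centre of the plug's underside, z up. Fits the socket with its x along the housing's x, either way round.
- stand: The stylus stand: a plain aluminium block 60 x 60 x 60 mm fixed to the bench, with one vertical hole 12 mm across and 56 mm deep in its top. Origin: centre of its underside.
- stand_mouth (a point): Centre of the hole's mouth in the stand's top, 60 mm above the bench.
- stylus: The stylus, loose, 30-50 g, upright in the stand, tip down. From the tip up: a white round shaft 8 mm across and 50 mm long with a rounded tip, a black collar 26 mm across and 5 mm thick, a black round handle 16 mm across and 65 mm long (total 120 mm). Its collar rests on the stand's top. Origin: the tip's lowest point; z along the axis to the handle.
- stylus_tip (a point): The lowest point of the stylus's tip.
- stylus_grip (a point): Point on the stylus's axis in the handle, 95 mm above the tip, 25 mm below the handle's end: a good place to grip.
- spool: Bystander: a grey spool, 54 mm across, 34 mm high, standing on its flange. Origin: centre of its underside.
- screwdriver: Bystander: a screwdriver about 160 mm long, lying on the bench, its handle to its -x.
- parts_tray: Bystander: a white divided tray, 90 x 120 x 30 mm. Origin: centre of its underside.

How it is judged:
By the outcome, as a careful person would: the job done as asked, in the order asked, and still so for the second after the job is handed in, while the arm keeps its last pose, push and grip.
It also fails if it takes over 56 s, if anything falls off the work surface, if the arm or the gripper's body presses on something with over 40 N, if the wrist force passes 120 N, or if a joint passes its speed limit or range.

## Robot

A 6-joint arm with a two-finger parallel gripper is mounted at the origin on the work surface. World frame = base frame: x ahead of the robot, y to its left, z up, the work surface at z = 0. Lengths are in mm, angles in degrees, forces in N, time in s.
With the tool pointing down it reaches from about 350 to 875 mm from the base axis. Payload 15.5 kg.
Tool frame: the origin (TCP) lies midway between the tips of the shut fingers; the grasp point (between the pads) lies env.hold_point_z behind it (env.hold_point_z is the distance from the TCP to the grasp point, in mm); z points along the fingers, y is the line along which they close (so a half turn about z gives the same grasp; the last joint's range is limited). The gripper opens to 85 mm and grips with 20 to 120 N. Pads are 22 mm wide; open, the fingers measure 114 mm over their backs; the gripper's body (76 mm by 85 mm) begins 54 mm behind the grasp point. The pads swing forward as they close: fully open they stand 13 mm farther back than shut.
Start: joints at [61.507, 28.281, 77.091, -0, 74.628, -5.472], TCP at [244.418, 575.227, 231.277] pointing down, gripper open.
Joint ranges: [-166.48, 166.48], [-47.26, 123.95], [12.59, 153.08], [-70.14, 250.14], [6.76, 159.57], [-176.63, 176.63]. Speed limits (degrees/s): [108.29, 108.29, 147.25, 172.46, 172.46, 172.46].

## Interface

Orientations are given as a 3x3 rotation matrix whose columns are the frame's x, y, z axes.
In Python, from plant import env, eyes, job gives the robot as it stands. The module is installed in compiled form; this text tells all that it offers.
- The arm moves only by the shell command python3 -m creep 'ROWS' [OPENING] [FORCE]. ROWS is a JSON list of rows, 1 to 20 of them, each of 6 numbers: dx, dy, dz in mm, then a rotation vector rx, ry, rz in degrees; each row is the pose to reach, as a shift and turn from the pose commanded when the command began, along the tool's axes at that moment; what a row does not reach only later rows make up. A row lasts 1/12 s, in which the tool goes at most 41.7 mm and 7.16 degrees, less where a joint would pass 70% of its speed; a pose out of reach is approached as far as the arm can. OPENING is the finger opening in mm, set as the command begins (- or left out keeps the last). The fingers move at their own pace and stop on an object; FORCE is the grip in N (left out, the last holds). Time passes only in rows, so rows that do not move let the fingers close. It prints the time, the measured TCP pose, the force, the opening and the grip force at its end.
- env.sense(): the state, without advancing time (a new reading comes with each control period).
- eyes.read_camera(name): name is "side" or "top"; returns a dict with "img" (384x512x3 uint8, blue, green, red), "fx", "fy", "cx", "cy" (pixels), "R" (3x3) and "t" (3): a world point X has camera coordinates R X + t. Camera axes: x right, y down, z forward; pixel columns grow to the right and rows downward; lengths in mm; the calibration is good to about 2 mm. A picture is of the moment at which its call begins. There is no depth.
- job.sign_off(): hands the job in; it is judged then, once.
The state is a dict: "t": time; "q": joint angles; "qd": joint speeds; "effort": joint torques, N m; "eef_pos": TCP position; "eef_rot": TCP orientation; "ft_force": force on the tool from outside, world axes, zero at the start; "moment": the same for the moment, N m; "opening": finger opening in mm; "gripper_force": force on a finger pad.
Only numpy, scipy, OpenCV 4.12 (cv2) and the standard library are available. Lean on these libraries where they do the work, as an engineer would, in place of code of your own. Each camera call takes 0.05 s, during which the arm holds its last target. There are 200 camera calls.

## Working session

There is one attempt and no reset: what is moved stays moved. The work goes in short steps, Python scripts to look and compute and a shell command to move; the robot and the scene stay as the last step left them, time stands still between calls to the robot, and variables do not carry over. Pictures are saved under pics/ and viewed, at most 10 in all, crops included, and the job is handed in when it is done.

```bash
mkdir -p pics
cat > h.py <<'E'
import numpy as np, cv2
from plant import env, eyes, job
def cam(n):
    return eyes.read_camera(n)
def ray(c,u,v,z):
    R=np.array(c["R"]);t=np.array(c["t"]).ravel()
    d=R.T@np.array([(u-c["cx"])/c["fx"],(v-c["cy"])/c["fy"],1]);o=-R.T@t
    return o+d*(z-o[2])/d[2]
def proj(c,X):
    p=np.array(c["R"])@np.array(X,float)+np.array(c["t"]).ravel()
    return np.array([c["fx"]*p[0]/p[2]+c["cx"],c["fy"]*p[1]/p[2]+c["cy"]])
E
python3 - <<'E'
from h import *
s=env.sense();print(env.hold_point_z,s["eef_pos"],np.round(s["eef_rot"],3),s["opening"],s["t"])
for n in("top","side"):
    c=cam(n);cv2.imwrite(f"pics/{n}0.png",c["img"]);np.save(f"{n}0.npy",c,allow_pickle=True)
    print(n,c["fx"],-np.array(c["R"]).T@np.array(c["t"]).ravel(),np.round(c["R"],2).tolist())
    cv2.imwrite(f"pics/{n}0b.png",cv2.resize(c["img"],(800,600),interpolation=cv2.INTER_CUBIC))
E
```

```text
18.700000000000003 [244.24716938 574.93386719 230.71445423] [[-0.92   0.391 -0.001]
 [ 0.391  0.92  -0.001]
 [ 0.    -0.001 -1.   ]] 85.44455381239355 0.0
top 368.73861332384377 [450.55752101  11.18904563 984.45437091] [[0.02, -1.0, 0.01], [-0.98, -0.02, -0.18], [0.18, -0.01, -0.98]]
side 359.40469705017733 [ 362.64948176 -720.30852653  527.33208133] [[0.94, -0.35, -0.01], [-0.19, -0.47, -0.87], [0.3, 0.81, -0.5]]
```

View pics/top0b.png

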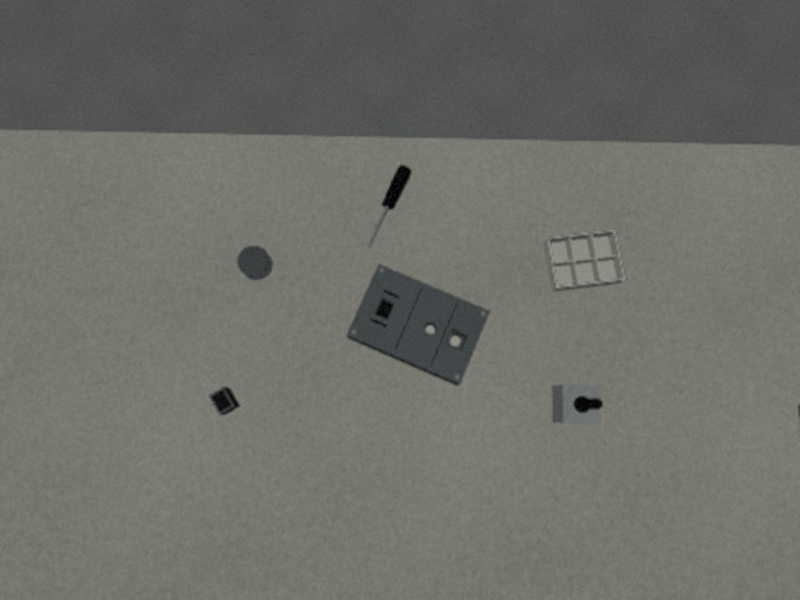

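View pics/side0b.png

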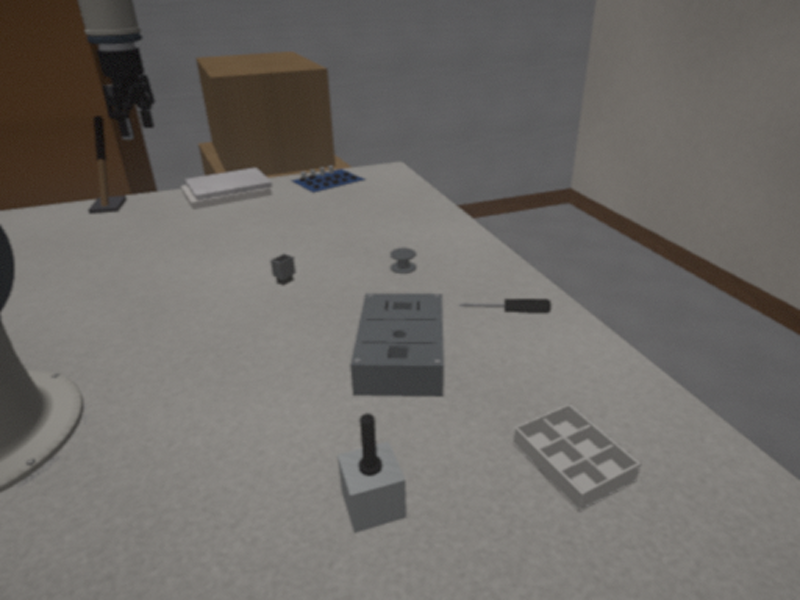

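The top view shows the relay at about (224,400), the socket at (385,309), the round opening at (430,328), the square one at (455,340) and the stand with the stylus collar at (583,404). These are 800-scale pixels. The side view confirms the relay and stylus are upright.

Run:
```python
from h import *
def z(c,u,v,w,h,k):
    return cv2.resize(c["img"][v:v+h,u:u+w],(w*k,h*k),interpolation=cv2.INTER_NEAREST)
t=np.load("top0.npy",allow_pickle=True).item();s=np.load("side0.npy",allow_pickle=True).item()
W=np.zeros((600,800,3),np.uint8)
def put(im,x,y): W[y:y+im.shape[0],x:x+im.shape[1]]=np.clip(im*1.8,0,255)
put(z(t,128,240,32,32,9),0,0)      # relay top  9x
put(z(t,218,164,100,86,5),298,0)   # unit top 5x   500x430
put(z(s,168,158,26,28,10),0,300)  # relay side 10x
put(z(t,345,240,50,32,5),298,435) 
cv2.imwrite("pics/z1.png",W)
# unit mask
g=cv2.cvtColor(t["img"],cv2.COLOR_BGR2GRAY);print(g[200,240:256],g[300,200:206])
m=((g<95)*255).astype(np.uint8)
cs,_=cv2.findContours(m,cv2.RETR_EXTERNAL,cv2.CHAIN_APPROX_NONE)
for c in cs:
    a=cv2.contourArea(c)
    if 60<a<20000:print(a,cv2.minAreaRect(c))
```

```text
[42 21  8 12 12  1 11 12 22 39 62 66 72 70 64 68] [116 122 121 121 118 116]
139.5 ((376.0, 258.5), (11.0, 18.0), 90.0)
203.5 ((143.2794189453125, 256.1323547363281), (15.949368476867676, 14.405879974365234), 59.03623962402344)
114.0 ((356.6634216308594, 257.61480712890625), (23.017587661743164, 6.736855506896973), 86.42366790771484)
3982.5 ((267.0840759277344, 207.44476318359375), (79.17002868652344, 52.4731559753418), 22.98871612548828)
353.5 ((162.75001525878906, 167.75001525878906), (23.33452033996582, 19.798988342285156), 45.0)
254.0 ((248.2000274658203, 129.60000610351562), (9.838698387145996, 52.771202087402344), 26.56505012512207)
```

View pics/z1.png

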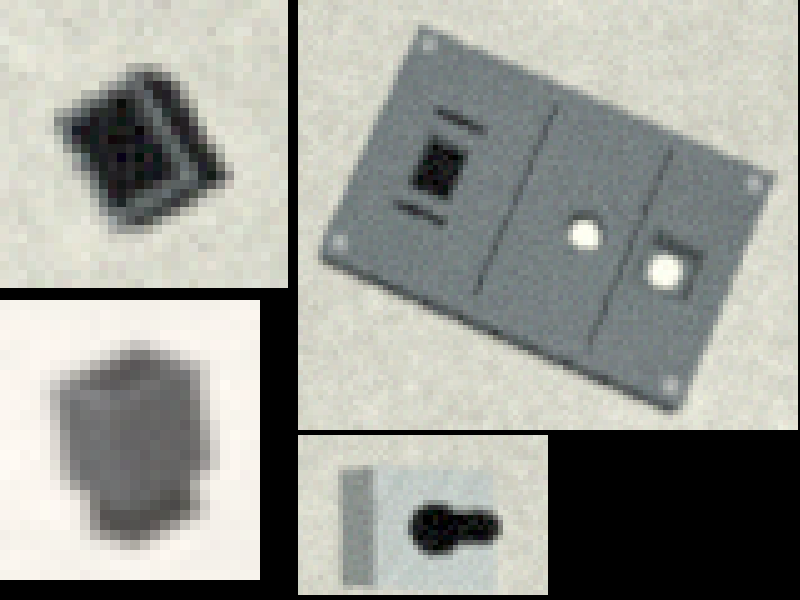

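The zoom shows the relay's top face with corners at about (58,121), (139,74) and (122,228) in the 9x crop. The four light screw dots at the unit's corners, the black socket mouth and the black collar and handle are also clear. Next I'll turn these into positions.

Run:
```python
from h import *
t=np.load("top0.npy",allow_pickle=True).item();s=np.load("side0.npy",allow_pickle=True).item()
g=cv2.cvtColor(t["img"],cv2.COLOR_BGR2GRAY).astype(float)
def cen(u,v,r,f):
    w=g[v-r:v+r+1,u-r:u+r+1];w=f(w);yy,xx=np.mgrid[v-r:v+r+1,u-r:u+r+1]
    return np.array([(w*xx).sum(),(w*yy).sum()])/w.sum()
P=[]
for x,y in((430,42),(755,183),(670,384),(339,243)):
    u,v=round((x-298)/5+218-.4),round(y/5+164-.4)
    P.append(ray(t,*cen(u,v,2,lambda w:np.clip(w-np.median(w)-6,0,None)),55))
P=np.array(P);print(np.round(P,1));c=P.mean(0);d=(P[0]+P[3]-P[1]-P[2])/2;yaw=np.degrees(np.arctan2(-d[0],d[1]))
print("unit",c,"yaw",yaw,"long",np.linalg.norm(d),"short",np.linalg.norm(P[0]-P[3]))
e=d/np.linalg.norm(d)
print("short-axis yaw",np.degrees(np.arctan2((P[0]-P[3]+P[1]-P[2])[1],(P[0]-P[3]+P[1]-P[2])[0])))
for n,o in(("socket",60),("reset",-22),("square",-68)):print(n,c+o*e)
so=cen(246,197,7,lambda w:np.clip(45-w,0,None));print("socket px",so,ray(t,*so,55))
rb=cen(274,210,6,lambda w:np.clip(w-90,0,None));print("reset px",ray(t,*rb,30))
k=lambda x,y:(128+x/9-.5,240+y/9-.5)
R=np.array([ray(t,*k(*p),52) for p in((58,121),(139,74),(122,228))])
print("relay",(R[1]+R[2])/2,"x edge",np.linalg.norm(R[2]-R[0]),"y edge",np.linalg.norm(R[1]-R[0]),"yaws",[np.degrees(np.arctan2(*(q-R[0])[1::-1])) for q in R[1:]])
co=cen(372,258,5,lambda w:np.clip(70-w,0,None));print("collar",ray(t,*co,65),"hand end",ray(t,381.7,257.7,120))
# side checks
sc=512/800
for n,X in(("relaytop",[*((R[1]+R[2])/2)[:2],52]),("socket",[*(c+60*e)[:2],55]),("collar",[*ray(t,*co,65)[:2],65])):print(n,proj(s,X)/sc)
```

```text
[[ 683.4   24.9   55. ]
 [ 612.4 -142.6   55. ]
 [ 508.6  -99.3   55. ]
 [ 578.2   68.8   55. ]]
unit [595.64994299 -37.05273177  55.        ] yaw -22.73890263917587 long 181.9004212372852 short 114.03382591938765
short-axis yaw -22.64093357862991
socket [618.84188324  18.28381951  55.        ]
reset [587.14623156 -57.34280058  55.        ]
square [569.36574404 -99.76748989  55.        ]
socket px [245.63563115 197.48970457] [616.37021796  19.46382757  55.        ]
reset px [587.57552502 -57.46827313  30.        ]
relay [463.73321593 274.09030327  52.        ] x edge 34.86473367268996 y edge 25.179233244680933 yaws [np.float64(-58.25662213066625), np.float64(-145.5663872936585)]
collar [ 468.11817478 -296.55829507   65.        ] hand end [ 468.74866715 -299.70302135  120.        ]
relaytop [280.33249453 259.48046599]
socket [401.75862089 306.55205132]
collar [369.50165769 465.34166014]
```

```bash
cat >> h.py <<'E'
def go(x,y,z,yaw):
    s=env.sense();R=np.array(s["eef_rot"]);p=np.array(s["eef_pos"])
    T=np.radians(yaw);ty=np.array([np.cos(T),np.sin(T),0]);tz=np.array([0,0,-1.]);tx=np.cross(ty,tz)
    Q=R.T@np.column_stack([tx,ty,tz]);rv=np.degrees(cv2.Rodrigues(Q)[0].ravel())
    d=R.T@(np.array([x,y,z],float)-p)
    print("row",np.round(d,1),np.round(rv,1),"rows",max(np.linalg.norm(d)/41.7,np.linalg.norm(rv)/7.16),"t",s["t"],"q",np.round(s["q"],1))
E
python3 -c "
from h import *
go(463.7,274.1,110,33)"
```

```text
row [-319.6 -190.9  120.9] [-0.1  0.  34. ] rows 9.387591371066392 t 0.1 q [61.5 28.3 77.1 -0.  74.6 -5.5]
```

```bash
python3 -m creep '[[-319.6,-190.9,121,0,0,34],[-319.6,-190.9,121,0,0,34],[-319.6,-190.9,121,0,0,34],[-319.6,-190.9,121,0,0,34],[-319.6,-190.9,121,0,0,34],[-319.6,-190.9,121,0,0,34],[-319.6,-190.9,121,0,0,34],[-319.6,-190.9,121,0,0,34],[-319.6,-190.9,121,0,0,34],[-319.6,-190.9,121,0,0,34],[-319.6,-190.9,121,0,0,34],[-319.6,-190.9,121,0,0,34],[-319.6,-190.9,121,0,0,34],[-319.6,-190.9,121,0,0,34]]' 70 20
python3 - <<'E'
from h import *
go(463.7,274.1,22,33)
for n in("top","side"):
    c=cam(n);q=proj(c,[463.7,274.1,52]).astype(int);im=c["img"][q[1]-50:q[1]+50,max(q[0]-50,0):q[0]+50]
    cv2.imwrite(f"pics/a_{n}.png",cv2.resize(im,(400,400)))
a=np.hstack([cv2.imread(f"pics/a_{n}.png") for n in("top","side")]);cv2.imwrite("pics/a.png",a)
E
```

```text
t: 1.27
eef_pos: [463.4, 275.4, 110.6]
eef_rot: [[-0.545, 0.838, 0.0], [0.838, 0.545, 0.0], [0.0, 0.0, -1.0]]
ft_force: [-0.3, -0.7, 0.3]
opening: 69.9
gripper_force: 0.0
row [-1.3 -0.5 88.6] [ 0. -0.  0.] rows 2.124110809797183 t 1.2667 q [24.4 30.3 96.9  0.  52.8 -8.7]
```

View pics/a.png

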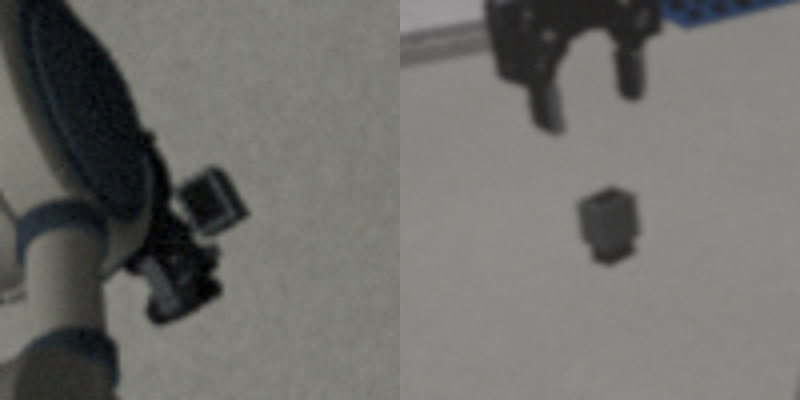

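The gripper is above the relay with the fingers straddling its long axis (relay at about (610,225) in the right-hand crop). I'll descend, squeeze along x to centre it, and release.

```bash
python3 -m creep '[[-1.3,-0.5,35,0,0,0],[-1.3,-0.5,65,0,0,0],[-1.3,-0.5,80,0,0,0],[-1.3,-0.5,88,0,0,0],[-1.3,-0.5,88,0,0,0]]' 70 20; python3 -m creep '[[0,0,0,0,0,0],[0,0,0,0,0,0],[0,0,0,0,0,0],[0,0,0,0,0,0],[0,0,0,0,0,0],[0,0,0,0,0,0],[0,0,0,0,0,0],[0,0,0,0,0,0],[0,0,0,0,0,0],[0,0,0,0,0,0]]' 25 20; python3 -c "
from h import *
s=env.sense();print(s['eef_pos'])"
```

```text
t: 1.78
eef_pos: [463.3, 273.4, 21.1]
eef_rot: [[-0.545, 0.838, -0.002], [0.838, 0.545, -0.001], [0.0, -0.002, -1.0]]
ft_force: [0.2, 0.0, -0.6]
opening: 70.1
gripper_force: 0.0
t: 2.62
eef_pos: [464.8, 273.6, 23.5]
eef_rot: [[-0.544, 0.839, 0.002], [0.839, 0.544, 0.001], [-0.0, 0.002, -1.0]]
ft_force: [-1.5, 0.5, 6.7]
opening: 35.7
gripper_force: 21.7
[464.84740153 273.58439219  23.50922423]
```

```bash
python3 -m creep '[[0,0,0,0,0,0],[0,0,0,0,0,0],[0,0,0,0,0,0],[0,0,0,0,0,0],[0,0,0,0,0,0],[0,0,0,0,0,0]]' 70; python3 -c "
from h import *
s=env.sense();print(s['eef_pos'],s['ft_force'])"
python3 -m creep '[[0,0,0,0,0,-7],[0,0,0,0,0,-14],[0,0,0,0,0,-21],[0,0,0,0,0,-28],[0,0,0,0,0,-35],[0,0,0,0,0,-42],[0,0,0,0,0,-49],[0,0,0,0,0,-56],[0,0,0,0,0,-63],[0,0,0,0,0,-70],[0,0,0,0,0,-77],[0,0,0,0,0,-84],[0,0,0,0,0,-90],[0,0,0,0,0,-90],[0,0,0,0,0,-90]]' 70; python3 -c "
from h import *
go(463.7,274,22,123)"
```

```text
t: 3.12
eef_pos: [464.2, 273.2, 22.3]
eef_rot: [[-0.544, 0.839, -0.0], [0.839, 0.544, -0.0], [-0.0, -0.0, -1.0]]
ft_force: [0.2, -0.2, -0.4]
opening: 69.8
gripper_force: 0.0
[464.20672781 273.16906414  22.30358994] [ 0.1951026  -0.19470249 -0.42560047]
t: 4.37
eef_pos: [464.2, 273.2, 22.2]
eef_rot: [[-0.841, -0.541, -0.0], [-0.541, 0.841, -0.0], [0.0, -0.0, -1.0]]
ft_force: [0.1, -0.5, 0.3]
opening: 69.8
gripper_force: 0.0
row [-0.   1.   0.2] [-0.  -0.  -0.2] rows 0.030054178363245337 t 4.3667 q [ 24.1  38.4 100.4  -0.   41.2 -98.7]
```

```bash
python3 -m creep '[[0,0,0,0,0,0],[0,0,0,0,0,0],[0,0,0,0,0,0],[0,0,0,0,0,0],[0,0,0,0,0,0],[0,0,0,0,0,0],[0,0,0,0,0,0],[0,0,0,0,0,0],[0,0,0,0,0,0],[0,0,0,0,0,0]]' 20 50;python3 -m creep '[[0,0,-20,0,0,0],[0,0,-55,0,0,0],[0,0,-90,0,0,0],[0,0,-90,0,0,0]]'; python3 -c "
from h import *
go(618.0,18.7,105,67.3)"
```

```text
t: 5.2
eef_pos: [464.2, 273.2, 22.4]
eef_rot: [[-0.839, -0.544, 0.0], [-0.544, 0.839, 0.0], [-0.0, -0.0, -1.0]]
ft_force: [-1.4, -0.5, 5.5]
opening: 27.2
gripper_force: 49.5
t: 5.53
eef_pos: [466.6, 274.3, 117.5]
eef_rot: [[-0.839, -0.544, 0.007], [-0.544, 0.839, 0.003], [-0.007, -0.001, -1.0]]
ft_force: [2.1, 1.6, 0.0]
opening: 27.4
gripper_force: 49.4
row [  12.2 -296.8   12.8] [ 0.1  0.4 55.7] rows 7.775379867431682 t 5.5333 q [ 24.1  29.7  96.6   0.   53.3 -98.8]
```

```bash
python3 -m creep '[[12,-297,10,0,0,55.7],[12,-297,10,0,0,55.7],[12,-297,10,0,0,55.7],[12,-297,10,0,0,55.7],[12,-297,10,0,0,55.7],[12,-297,10,0,0,55.7],[12,-297,10,0,0,55.7],[12,-297,10,0,0,55.7],[12,-297,10,0,0,55.7],[12,-297,10,0,0,55.7],[12,-297,10,0,0,55.7],[12,-297,10,0,0,55.7],[12,-297,10,0,0,55.7],[12,-297,10,0,0,55.7]]'
python3 - <<'E'
from h import *
go(618.5,18.4,85,67.3)
c=cam("side");q=proj(c,[618.5,18.4,70]).astype(int);im=c["img"][q[1]-35:q[1]+35,q[0]-45:q[0]+45]
cv2.imwrite("pics/b.png",np.clip(cv2.resize(im,(720,560),interpolation=cv2.INTER_CUBIC)*1.6,0,255))
E
```

```text
t: 6.7
eef_pos: [615.5, 18.4, 102.4]
eef_rot: [[-0.923, 0.384, -0.0], [0.384, 0.923, 0.0], [0.0, 0.0, -1.0]]
ft_force: [-0.6, -0.3, -0.4]
opening: 27.4
gripper_force: 49.6
row [-2.8  1.2 17.4] [ 0.  -0.   0.1] rows 0.42385127859263605 t 6.7 q [ -3.8  35.8  86.1   0.   58.1 -71.2][ WARN:0@0.694] global loadsave.cpp:1063 imwrite_ Unsupported depth image for selected encoder is fallbacked to CV_8U.
```

View pics/b.png

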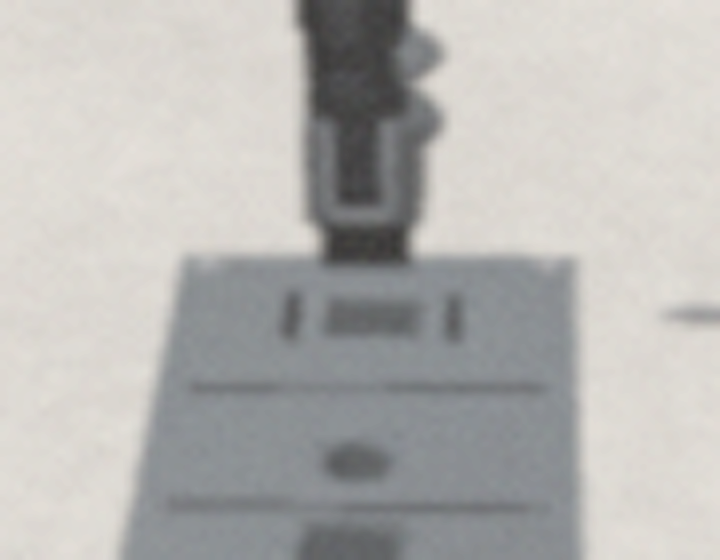

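The relay is held straight, its plug centred at column 366 against 373 for the socket, about 2 mm off in x. That agrees with the computed shift.

```bash
python3 -m creep '[[-2.8,1.2,10,0,0,0],[-2.8,1.2,20,0,0,0],[-2.8,1.2,22,0,0,0],[-2.8,1.2,22,0,0,0]]'; python3 -c "
from h import *
go(618.5,18.4,77,67.3)"
python3 -m creep '[[0,0,1,0,0,0],[0,0,2,0,0,0],[0,0,3,0,0,0],[0,0,4,0,0,0],[0,0,5,0,0,0],[0,0,5,0,0,0],[0,0,5,0,0,0]]';python3 -c "
from h import *
go(618.5,18.4,77,67.3);print(env.sense()['moment'])"
```

```text
t: 7.08
eef_pos: [618.0, 17.6, 78.8]
eef_rot: [[-0.922, 0.386, -0.002], [0.386, 0.922, 0.0], [0.002, -0.001, -1.0]]
ft_force: [-0.4, 0.7, -1.2]
opening: 27.6
gripper_force: 49.6
row [-0.2  0.9  1.8] [-0.  -0.1 -0. ] rows 0.04778043757350999 t 7.0833 q [ -3.9  37.8  86.6   0.   55.8 -71.2]
t: 7.67
eef_pos: [619.2, 17.6, 76.9]
eef_rot: [[-0.922, 0.386, 0.002], [0.386, 0.922, -0.0], [-0.001, 0.001, -1.0]]
ft_force: [-7.5, 0.6, 22.8]
opening: 27.1
gripper_force: 52.8
row [ 0.9  0.5 -0.1] [ 0.   0.1 -0. ] rows 0.025777626565359996 t 7.6667 q [ -3.9  37.9  86.7   0.   55.3 -71.2]
[ 0.06761747  1.11712991 -0.04129289]
```

```bash
python3 -m creep '[[0.5,0.4,-1,0,0,0],[1,0.4,-1,0,0,0],[1.5,0.4,-1,0,0,0],[2,0.4,-1,0,0,0],[2,0.4,-1,0,0,0]]';python3 -m creep '[[0,0.5,0,0,0,0],[0,1,0,0,0,0],[0,1,0,0,0,0]]'
```

```text
t: 8.08
eef_pos: [618.4, 18.4, 77.1]
eef_rot: [[-0.922, 0.386, 0.003], [0.386, 0.922, -0.0], [-0.003, 0.001, -1.0]]
ft_force: [3.0, -2.1, 6.7]
opening: 27.6
gripper_force: 50.5
t: 8.33
eef_pos: [618.5, 19.2, 77.0]
eef_rot: [[-0.922, 0.386, 0.002], [0.386, 0.922, -0.001], [-0.002, 0.0, -1.0]]
ft_force: [1.1, -3.9, 7.8]
opening: 27.5
gripper_force: 50.6
```

```bash
python3 -m creep '[[0,-0.5,0.5,0,0,0],[0,-1,0.5,0,0,0],[0,-1.5,0.5,0,0,0],[0,-2,0.5,0,0,0],[0,-2.5,0.5,0,0,0],[0,-2.5,0.5,0,0,0]]';python3 -m creep '[[-0.5,0,0,0,0,0],[-1,0,0,0,0,0],[-1,0.5,0,0,0,0],[-1,1,0,0,0,0],[-1,1.5,0,0,0,0],[-1,2,0,0,0,0],[-1,2.5,0,0,0,0],[-1,2.5,0,0,0,0]]'
python3 - <<'E'
from h import *
go(618.5,18.4,77,67.3)
o=[]
for n in("side","top"):
    c=cam(n);q=proj(c,[618.5,18.4,65]).astype(int);im=c["img"][q[1]-25:q[1]+25,q[0]-20:q[0]+20]
    o.append(cv2.resize(im,(400,500),interpolation=cv2.INTER_CUBIC))
cv2.imwrite("pics/c.png",cv2.convertScaleAbs(np.hstack(o),alpha=1.8))
E
```

```text
t: 8.83
eef_pos: [618.1, 17.9, 76.8]
eef_rot: [[-0.922, 0.386, 0.004], [0.386, 0.922, 0.001], [-0.003, 0.002, -1.0]]
ft_force: [2.8, 7.2, 9.9]
opening: 27.2
gripper_force: 51.0
t: 9.5
eef_pos: [618.7, 18.8, 76.8]
eef_rot: [[-0.922, 0.386, 0.001], [0.386, 0.922, -0.001], [-0.001, -0.0, -1.0]]
ft_force: [-4.0, -2.4, 15.8]
opening: 27.2
gripper_force: 51.8
row [ 0.  -0.4 -0.2] [-0.   0.1 -0. ] rows 0.011648282983298291 t 9.5 q [ -3.8  37.9  86.7  -0.   55.3 -71. ]
```

View pics/c.png

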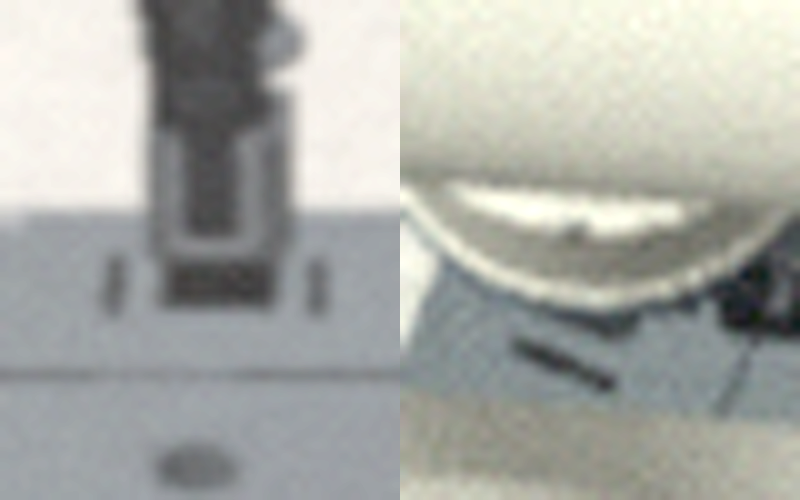

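The side view shows the plug centred between the slots at column 216, and the side forces reverse at the edges. The plug is therefore sitting in the chamfer. I'll centre it by force balance and push.

```bash
python3 -m creep '[[0.5,-0.9,0,0,0,0],[0.5,-0.9,0,0,0,0],[0.5,-0.9,1,0,0,0],[0.5,-0.9,2,0,0,0],[0.5,-0.9,3,0,0,0],[0.5,-0.9,3,0,0,0]]'; python3 -m creep '[[0,0,0,0,0,0.7],[0,0,0,0,0,1.4],[0,0,0,0,0,0.7],[0,0,0,0,0,0],[0,0,0,0,0,-0.7],[0,0,0,0,0,-1.4],[0,0,0,0,0,-0.7],[0,0,0,0,0,0]]'
```

```text
t: 10.1
eef_pos: [617.7, 18.6, 73.2]
eef_rot: [[-0.922, 0.386, 0.0], [0.386, 0.922, 0.0], [-0.0, 0.0, -1.0]]
ft_force: [-0.0, 0.8, -0.6]
opening: 27.1
gripper_force: 50.5
t: 10.77
eef_pos: [617.6, 18.5, 72.7]
eef_rot: [[-0.922, 0.387, -0.0], [0.387, 0.922, -0.0], [0.0, -0.0, -1.0]]
ft_force: [-0.6, 1.1, -0.7]
opening: 27.1
gripper_force: 50.4
```

The plug has entered and the forces dropped to nothing. Pushing home now; that should come at TCP z of about 61.

```bash
python3 -m creep '[[0,0,2,0,0,0],[0,0,4,0,0,0],[0,0,6,0,0,0],[0,0,8,0,0,0],[0,0,10,0,0,0],[0,0,12,0,0,0],[0,0,14,0,0,0],[0,0,15,0,0,0],[0,0,15,0,0,0]]'
```

```text
t: 11.52
eef_pos: [618.0, 18.6, 61.0]
eef_rot: [[-0.923, 0.386, 0.002], [0.386, 0.923, -0.0], [-0.002, 0.001, -1.0]]
ft_force: [-18.8, 0.9, 56.9]
opening: 27.5
gripper_force: 58.5
```

Hard stop at 61.0, so it is home. Unload, release, retract.

```bash
python3 -m creep '[[0,0,-2.5,0,0,0],[0,0,-2.5,0,0,0]]'; python3 -m creep '[[0,0,0,0,0,0],[0,0,0,0,0,0],[0,0,0,0,0,0],[0,0,0,0,0,0],[0,0,0,0,0,0]]' 60; python3 -m creep '[[0,0,-30,0,0,0],[0,0,-70,0,0,0],[0,0,-110,0,0,0],[0,0,-140,0,0,0],[0,0,-140,0,0,0]]'
python3 - <<'E'
from h import *
go(468.3,-297.5,190,67.3)
c=cam("side");q=proj(c,[618.5,18.4,65]).astype(int);im=c["img"][q[1]-35:q[1]+30,q[0]-40:q[0]+40]
cv2.imwrite("pics/d.png",cv2.convertScaleAbs(cv2.resize(im,(640,520),interpolation=cv2.INTER_CUBIC),alpha=1.8))
E
```

```text
t: 11.68
eef_pos: [617.9, 18.6, 61.1]
eef_rot: [[-0.922, 0.386, 0.001], [0.386, 0.922, -0.0], [-0.001, 0.0, -1.0]]
ft_force: [-3.6, 0.3, 17.9]
opening: 27.7
gripper_force: 53.6
t: 12.1
eef_pos: [617.6, 18.5, 60.0]
eef_rot: [[-0.922, 0.386, -0.0], [0.386, 0.922, 0.0], [0.0, -0.0, -1.0]]
ft_force: [0.1, 0.0, 0.3]
opening: 60.1
gripper_force: 0.0
t: 12.52
eef_pos: [620.5, 18.4, 206.7]
eef_rot: [[-0.922, 0.386, 0.009], [0.386, 0.922, -0.001], [-0.009, 0.003, -1.0]]
ft_force: [0.5, 0.9, 0.3]
opening: 60.2
gripper_force: 0.0
row [  18.6 -350.3   15.5] [ 0.2  0.5 -0. ] rows 8.419553522088702 t 12.5167 q [ -3.8  29.   79.9   0.   70.5 -71.1]
```

View pics/d.png

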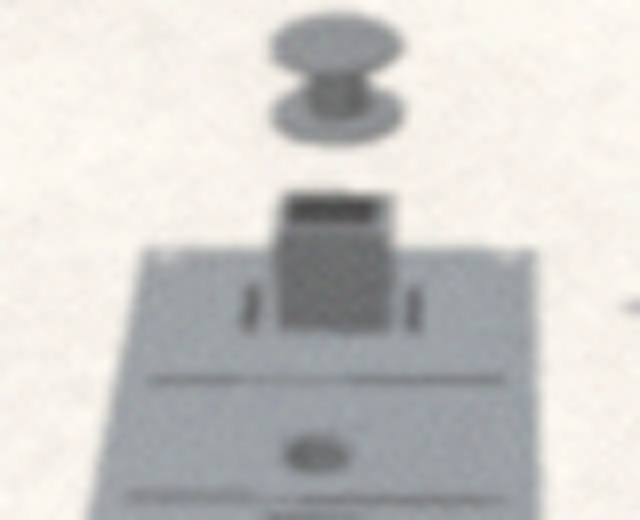

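The relay's shoulder sits flush on the housing top (base edge at row 328, between the slots), so it is home. On to the stylus.

```bash
python3 -m creep '[[18.6,-350,10,0,0.5,0],[18.6,-350,10,0,0.5,0],[18.6,-350,10,0,0.5,0],[18.6,-350,10,0,0.5,0],[18.6,-350,10,0,0.5,0],[18.6,-350,10,0,0.5,0],[18.6,-350,10,0,0.5,0],[18.6,-350,10,0,0.5,0],[18.6,-350,10,0,0.5,0],[18.6,-350,10,0,0.5,0],[18.6,-350,10,0,0.5,0],[18.6,-350,10,0,0.5,0],[18.6,-350,10,0,0.5,0],[18.6,-350,10,0,0.5,0]]' 70; python3 -c "
from h import *
go(468.3,-297,86,67.3);print(env.sense()['eef_rot'])"
```

```text
t: 13.73
eef_pos: [465.7, -296.1, 190.1]
eef_rot: [[-0.923, 0.385, -0.008], [0.385, 0.923, 0.004], [0.009, 0.0, -1.0]]
ft_force: [-0.3, 0.1, -0.9]
opening: 69.8
gripper_force: 0.0
row [-3.700e+00  1.000e-01  1.041e+02] [ 0.  -0.5  0.1] rows 2.4968650138721236 t 13.7333 q [-3.860e+01  2.530e+01  9.010e+01 -1.000e-01  6.520e+01 -1.059e+02]
[[-9.22900437e-01  3.84948082e-01 -8.35205442e-03]
 [ 3.84930303e-01  9.22938206e-01  3.70540145e-03]
 [ 9.13481731e-03  2.04757778e-04 -9.99958256e-01]]
```

```bash
python3 -m creep '[[-3.7,0,30,0,-0.5,0],[-3.7,0,65,0,-0.5,0],[-3.7,0,95,0,-0.5,0],[-3.7,0,104,0,-0.5,0],[-3.7,0,104,0,-0.5,0]]'; python3 -m creep '[[0,0,0,0,0,0],[0,0,0,0,0,0]]'; python3 -c "
from h import *
go(468.3,-297,86,67.3)"
```

```text
t: 14.15
eef_pos: [467.1, -296.8, 84.4]
eef_rot: [[-0.923, 0.385, -0.003], [0.385, 0.923, 0.003], [0.004, 0.001, -1.0]]
ft_force: [-0.3, -0.1, -0.5]
opening: 70.0
gripper_force: 0.0
t: 14.32
eef_pos: [468.9, -298.6, 87.9]
eef_rot: [[-0.923, 0.386, 0.002], [0.386, 0.923, -0.001], [-0.002, -0.001, -1.0]]
ft_force: [-0.1, 0.1, -0.7]
opening: 69.9
gripper_force: 0.0
row [1.2 1.3 1.9] [-0.   0.1  0. ] rows 0.06181229520133653 t 14.3167 q [ -38.6   33.2   95.7    0.    51.  -106. ]
```

```bash
python3 -m creep '[[1,1,1.5,0,0,0],[1,1,1.5,0,0,0],[1,1,1.5,0,0,0],[1,1,1.5,0,0,0],[1,1,1.5,0,0,0],[1,1,1.5,0,0,0],[1,1,1.5,0,0,0],[1,1,1.5,0,0,0],[1,1,1.5,0,0,0],[1,1,1.5,0,0,0],[1,1,1.5,0,0,0],[1,1,1.5,0,0,0]]' 8 60; python3 -m creep '[[0,0,-10,0,0,0],[0,0,-40,0,0,0],[0,0,-80,0,0,0],[0,0,-100,0,0,0],[0,0,-100,0,0,0],[0,0,-100,0,0,0]]'; python3 -c "
from h import *
go(586.5,-57.2,150,67.3)"
```

```text
t: 15.32
eef_pos: [467.5, -297.0, 85.1]
eef_rot: [[-0.922, 0.386, 0.0], [0.386, 0.922, -0.0], [-0.001, -0.0, -1.0]]
ft_force: [-0.7, 1.2, 6.8]
opening: 14.7
gripper_force: 58.3
t: 15.82
eef_pos: [467.8, -297.2, 186.4]
eef_rot: [[-0.922, 0.386, 0.002], [0.386, 0.922, -0.002], [-0.003, -0.001, -1.0]]
ft_force: [0.0, 0.3, 0.2]
opening: 14.8
gripper_force: 58.4
row [-16.7 267.3  36.3] [-0.   0.2 -0. ] rows 6.480284427143764 t 15.8167 q [ -38.6   25.4   90.5   -0.    63.9 -105.9]
```

```bash
python3 -m creep '[[-16.7,267.3,0,0,0,0],[-16.7,267.3,0,0,0,0],[-16.7,267.3,0,0,0,0],[-16.7,267.3,0,0,0,0],[-16.7,267.3,0,0,0,0],[-16.7,267.3,0,0,0,0],[-16.7,267.3,0,0,0,0],[-16.7,267.3,10,0,0,0],[-16.7,267.3,25,0,0,0],[-16.7,267.3,40,0,0,0],[-16.7,267.3,46,0,0,0],[-16.7,267.3,46,0,0,0],[-16.7,267.3,46,0,0,0],[-16.7,267.3,46,0,0,0]]'
python3 - <<'E'
from h import *
go(586.5,-57.2,105,67.3)
c=cam("side");q=proj(c,[586.5,-57.2,70]).astype(int);im=c["img"][q[1]-60:q[1]+40,q[0]-50:q[0]+50]
p=np.array(env.sense()["eef_pos"]);print("expected tip px",(proj(c,[p[0],p[1],p[2]-75])-q+[50,60])*6,"mouth",(proj(c,[586.5,-57.2,55])-q+[50,60])*6)
cv2.imwrite("pics/e.png",cv2.convertScaleAbs(cv2.resize(im,(600,600),interpolation=cv2.INTER_CUBIC),alpha=1.8))
E
```

```text
t: 16.98
eef_pos: [586.2, -57.1, 139.2]
eef_rot: [[-0.922, 0.387, 0.0], [0.387, 0.922, -0.0], [-0.0, 0.0, -1.0]]
ft_force: [0.4, 0.2, -0.7]
opening: 14.6
gripper_force: 58.7
row [-0.3  0.  34.2] [ 0.  0. -0.] rows 0.8213326151787512 t 16.9833 q [-11.4  31.3  88.3  -0.   60.4 -78.6]
expected tip px [305.43002904 377.72164566] mouth [306.59886028 397.98706226]
```

View pics/e.png

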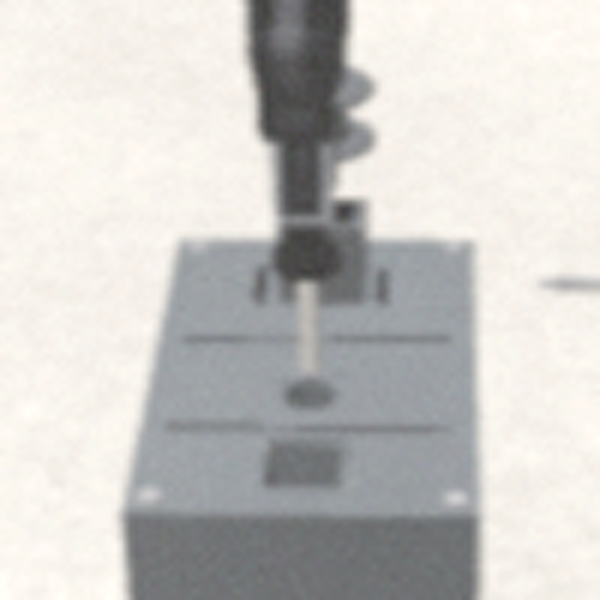

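The stylus is upright with its tip at about (308,376), right over the round opening at (310,394). I'll descend in two stages.

```bash
python3 -m creep '[[0,0,8,0,0,0],[0,0,16,0,0,0],[0,0,24,0,0,0],[0,0,30,0,0,0],[0,0,30,0,0,0],[0,0,30,0,0,0]]'; python3 -m creep '[[0,0,3,0,0,0],[0,0,6,0,0,0],[0,0,8,0,0,0],[0,0,10,0,0,0],[0,0,11,0,0,0],[0,0,11,0,0,0],[0,0,11,0,0,0]]'
```

```text
t: 17.53
eef_pos: [585.7, -56.7, 108.2]
eef_rot: [[-0.922, 0.386, -0.001], [0.386, 0.922, 0.0], [0.001, -0.0, -1.0]]
ft_force: [0.1, 0.4, 0.2]
opening: 14.5
gripper_force: 58.7
t: 18.12
eef_pos: [586.5, -56.9, 98.3]
eef_rot: [[-0.922, 0.386, 0.001], [0.386, 0.922, -0.0], [-0.001, 0.0, -1.0]]
ft_force: [-0.3, 0.8, 9.4]
opening: 14.6
gripper_force: 59.7
```

```bash
python3 -m creep '[[0,0,1,0,0,0],[0,0,1,0,0,0],[0,0,1,0,0,0],[0,0,1,0,0,0],[0,0,1,0,0,0],[0,0,1,0,0,0],[0,0,1,0,0,0],[0,0,1,0,0,0]]'
python3 - <<'E'
from h import *
c=cam("side");q=proj(c,[586.5,-57.2,70]).astype(int);im=c["img"][q[1]-60:q[1]+40,q[0]-50:q[0]+50]
cv2.imwrite("pics/f.png",cv2.convertScaleAbs(cv2.resize(im,(600,600),interpolation=cv2.INTER_CUBIC),alpha=1.8))
E
```

```text
t: 18.78
eef_pos: [586.8, -57.0, 97.9]
eef_rot: [[-0.922, 0.386, 0.002], [0.386, 0.922, -0.0], [-0.002, 0.0, -1.0]]
ft_force: [-2.8, -0.2, 18.1]
opening: 14.3
gripper_force: 60.8
```

View pics/f.png

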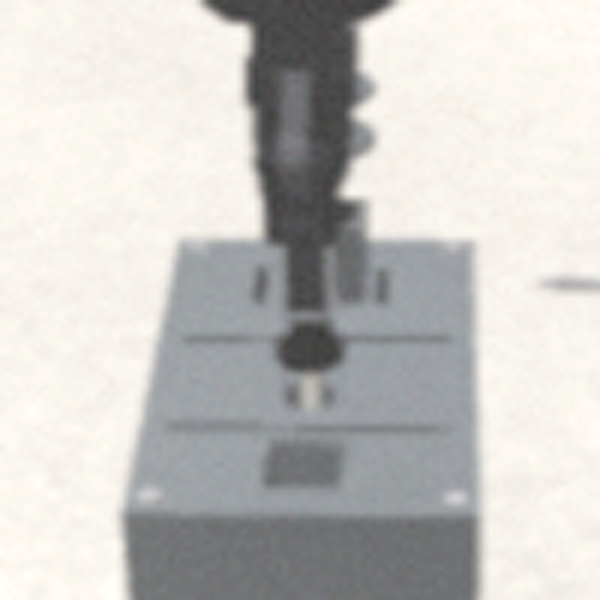

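The shaft is in the middle of the round opening at (311,392), the relay is still seated, and 18 N against a hard stop is well above the 5 N needed to hold the button down. I'm handing in.

```bash
python3 -c "
from h import *
print(job.sign_off())"
```

```text
the job is handed in; nothing more can be done
None
```

I've handed the job in at about 19 s of the 56 s allowed: the relay is plugged home and released, and the gripped stylus is holding the reset button at its stop with about 18 N. No verdict came back. The wrist force peaked at about 57 N in the readings while seating the relay, well under its 120 N limit.

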